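# Sort inspected damper housings into pass and reject nests

## Robot

A 6-joint arm with a two-finger parallel gripper is mounted at the origin on the work surface. World frame = base frame: x ahead of the robot, y to its left, z up, the work surface at z = 0. Lengths are in m, angles in degrees, forces in N, time in s.
With the tool pointing down it reaches from about 0.325 to 1 m from the base axis. Payload 5.1 kg.
Tool frame: the origin (TCP) lies on the centre line of the jaws, within the pads' length; the fingertips stand 14 mm ahead of it and the grasp point (between the pads) lies 5 mm behind it (ctrl.tip_extent is the distance from the TCP to the fingertips, in m); z points along the fingers, y is the line along which they close (so a half turn about z gives the same grasp; the last joint's range is limited). The gripper opens to 85 mm and grips with 20 to 120 N. Pads are 22 mm wide; open, the fingers measure 114 mm over their backs; the gripper's body (76 mm by 85 mm) begins 54 mm behind the grasp point. The pads swing forward as they close: fully open they stand 13 mm farther back than shut.
Start: joints at [69.695, 7.093, 94.555, -0, 78.352, -4.733], TCP at [0.175, 0.626, 0.245] pointing down, gripper open.
Joint ranges: [-149.61, 149.61], [-58.7, 133.49], [1.44, 155.28], [-77.14, 257.14], [18.33, 153.61], [-166.67, 166.67]. Speed limits (degrees/s): [147.25, 147.25, 180, 180, 180, 180].

## Interface

Orientations are given as a 3x3 rotation matrix whose columns are the frame's x, y, z axes.
In Python, from station import ctrl, eyes gives the robot as it stands.
- The arm moves only by the tool apply_moves, never from a script. Its argument "targets" is a list of rows, each a list of 3 entries, a list of its own where there are three numbers: the opening, from 0 (shut) to 1 (fully open), then the shift along the world's x, y, z in mm, then the turn, a rotation vector about the world's x, y, z in degrees. In form: [[fingers, [x, y, z], [wx, wy, wz]], ...]. A call has 1 to 12 rows; each row is the pose to reach, as a shift and turn from the pose commanded when the call began; what a row does not reach only later rows make up. A row lasts 1/12 s, in which the tool goes at most 41.7 mm and 7.16 degrees, less where a joint would pass 70% of its speed; a pose out of reach is approached as far as the arm can. A call with a gripper value outside its range is refused whole. The fingers move at their own pace and stop on an object; "squeeze" is the grip in N (left out, the last holds). Time passes only in rows, so rows that repeat a pose let the fingers close. It gives the time, the measured TCP pose, the force, the opening and the grip force at its end, in the units of the state.
- ctrl.sense(): the state, without advancing time (a new reading comes with each control period).
- eyes.capture(name): name is "side" or "top"; returns a dict with "color" (384x512x3 uint8, red, green, blue), "fx", "fy", "cx", "cy" (pixels), "camera_from_world" (4x4, takes a point from world to camera coordinates). Camera axes: x right, y down, z forward; pixel columns grow to the right and rows downward; lengths in m; the calibration is good to about 2 mm. A picture is of the moment at which its call begins. There is no depth.
- ctrl.sign_off(): hands the job in; it is judged then, once.
The state is a dict: "t": time; "joint_positions": joint angles; "qd": joint speeds; "joint_efforts": joint torques, N m; "eef_pos": TCP position; "orientation": TCP orientation; "wrist_force": force on the tool from outside, world axes, zero at the start; "wrist_torque": the same for the moment, N m; "gripper_width": opening from 0.0 (shut) to 1.0 (fully open); "grasp_force": force on a finger pad.
Only numpy, scipy, OpenCV 4.12 (cv2) and the standard library are available. Lean on these libraries where they do the work, as an engineer would, in place of code of your own. Each camera call takes 0.05 s, during which the arm holds its last target. There are 200 camera calls.

## Task

Sort the three inspected damper housings lying on the bench by the tag on top: the two with green tags go into the two nests of the green pass tray, the one with the red tag into the free nest of the red reject tray. Seat each housing flat on the floor of its nest, tag up, with its blue dial lying in the gap of the nest's end wall, and set it down rather than drop it. Leave the rejected housing that is already in the red tray, and the other things on the bench, where they are.

Things in the scene. Friction and masses are not known exactly. Their poses are not given: they have to be found in the camera images.
- housing_a_center (a point): damper housing with a flat green tag (44 x 30 mm) on top: silver block 90 (x) x 46 (y) x 42 mm tall, 0.2 to 0.4 kg, lying flat on the bench, with a blue dial (24 mm diameter, 25 mm long) in the middle of its +x end face. This point: centre of the silver block, 21 mm above its underside; x points to the dial, z up. Grip across the 46 mm width
- housing_b_center (a point): damper housing with a flat green tag (44 x 30 mm) on top: silver block 90 (x) x 46 (y) x 42 mm tall, 0.2 to 0.4 kg, lying flat on the bench, with a blue dial (24 mm diameter, 25 mm long) in the middle of its +x end face. This point: centre of the silver block, 21 mm above its underside; x points to the dial, z up. Grip across the 46 mm width
- housing_c_center (a point): damper housing with a flat red tag (44 x 30 mm) on top: silver block 90 (x) x 46 (y) x 42 mm tall, 0.2 to 0.4 kg, lying flat on the bench, with a blue dial (24 mm diameter, 25 mm long) in the middle of its +x end face. This point: centre of the silver block, 21 mm above its underside; x points to the dial, z up. Grip across the 46 mm width
- housing_a_dial (a point): centre of the free end face of the blue dial of the housing with the green tag (housing_a): 70 mm along own +x from the block's centre, 21 mm above its underside
- housing_b_dial (a point): centre of the free end face of the blue dial of the housing with the green tag (housing_b): 70 mm along own +x from the block's centre, 21 mm above its underside
- housing_c_dial (a point): centre of the free end face of the blue dial of the housing with the red tag (housing_c): 70 mm along own +x from the block's centre, 21 mm above its underside
- housing_a: the first green-tagged housing; origin at the centre of the block's underside
- housing_b: the second green-tagged housing; origin at the centre of the block's underside
- housing_c: the red-tagged housing to be sorted; origin at the centre of the block's underside
- pass_tray: pass tray, fixed to the bench: grey plate 150 (x) x 176 (y) x 6 mm with two nests side by side along y, centres 90 mm apart, fenced by green walls 16 mm high above the plate and 6 mm thick. Origin on the underside, midway between the nests
- reject_tray: reject tray, fixed: the same as the pass tray but with red walls; its nest on the -y side already holds an earlier red-tagged housing, the other is free. Origin as for the pass tray
- pass_tray_nest0 (a point): nest of the green tray on its +y side. Inside 98 (x) x 53 (y) mm, round a 90 x 46 mm block. -x end wall whole; +x end wall has a 32 mm gap for the dial: fits only dial to +x. Side walls only in the corners (20 mm each), open 60 mm between for fingers. This point: centre of a seated block, 21 mm above the nest floor, 27 mm above the bench; z up
- pass_tray_nest1 (a point): nest of the green tray on its -y side. Inside 98 (x) x 53 (y) mm, round a 90 x 46 mm block. -x end wall whole; +x end wall has a 32 mm gap for the dial: fits only dial to +x. Side walls only in the corners (20 mm each), open 60 mm between for fingers. This point: centre of a seated block, 21 mm above the nest floor, 27 mm above the bench; z up
- reject_tray_nest0 (a point): the free nest of the red tray, on its +y side. Inside 98 (x) x 53 (y) mm, round a 90 x 46 mm block. -x end wall whole; +x end wall has a 32 mm gap for the dial: fits only dial to +x. Side walls only in the corners (20 mm each), open 60 mm between for fingers. This point: centre of a seated block, 21 mm above the nest floor, 27 mm above the bench; z up
- old_reject: red-tagged housing already seated in the red tray's -y nest, same size as the others; to be left alone. Origin at the centre of the block's underside
- glue_bottle: white glue bottle with blue label, 44 mm in diameter, 135 mm tall, standing; bystander, origin at the centre of its underside
- sleeve_stack: standing stack of blue sleeves, 50 mm in diameter, 80 mm tall; bystander, origin at the centre of its underside
- screwdriver: screwdriver lying on the bench; bystander
Mind the look-alikes: they are no part of the job. Leave any brown or turquoise look-alike of the housing_b alone.

How it is judged (in metres and radians):
At the end, for the whole second after the job is handed in: the green-tagged housings lie one in each nest of the green tray and the red-tagged one in the free nest of the red tray: centres within 9 mm sideways and 4 mm in height of the nest points, flat within 4 degrees, dial end over 50 mm along the nest's +x, at rest ((((horizontal distance between housing_a_center and pass_tray_nest0 below 0.009 m and z of housing_a_center in the frame of pass_tray_nest0 between -0.004 and 0.004 m and angle between housing_a_center's own z axis and vertical below 0.07 rad and x of housing_a_dial in the frame of pass_tray_nest0 above 0.05 m) and (horizontal distance between housing_b_center and pass_tray_nest1 below 0.009 m and z of housing_b_center in the frame of pass_tray_nest1 between -0.004 and 0.004 m and angle between housing_b_center's own z axis and vertical below 0.07 rad and x of housing_b_dial in the frame of pass_tray_nest1 above 0.05 m)) or ((horizontal distance between housing_a_center and pass_tray_nest1 below 0.009 m and z of housing_a_center in the frame of pass_tray_nest1 between -0.004 and 0.004 m and angle between housing_a_center's own z axis and vertical below 0.07 rad and x of housing_a_dial in the frame of pass_tray_nest1 above 0.05 m) and (horizontal distance between housing_b_center and pass_tray_nest0 below 0.009 m and z of housing_b_center in the frame of pass_tray_nest0 between -0.004 and 0.004 m and angle between housing_b_center's own z axis and vertical below 0.07 rad and x of housing_b_dial in the frame of pass_tray_nest0 above 0.05 m))) and horizontal distance between housing_c_center and reject_tray_nest0 below 0.009 m and z of housing_c_center in the frame of reject_tray_nest0 between -0.004 and 0.004 m and angle between housing_c_center's own z axis and vertical below 0.07 rad and x of housing_c_dial in the frame of reject_tray_nest0 above 0.05 m and linear speed of each of housing_a, housing_b, housing_c below 0.02 m/s); the robot touches nothing.
It fails at once if the rejected housing already in the red tray is moved more than 12 mm (distance of old_reject from where it was at the start of the episode above 0.012 m).
It fails at once if the glue bottle, sleeve stack or screwdriver is moved more than 20 mm (distance of any of glue_bottle, sleeve_stack, screwdriver from where it was at the start of the episode above 0.02 m).
It fails at once if a housing being sorted is dropped or thrown: faster than 0.6 m/s while free of the fingers (a fall of about 18 mm) ((linear speed of housing_a above 0.6 m/s and contact force between the fingers and housing_a below 0.05 N) or (linear speed of housing_b above 0.6 m/s and contact force between the fingers and housing_b below 0.05 N) or (linear speed of housing_c above 0.6 m/s and contact force between the fingers and housing_c below 0.05 N)).
It also fails if it takes over 72 s, if anything falls off the work surface, if the arm or the gripper's body presses on something with over 40 N, if the wrist force passes 120 N, or if a joint passes its speed limit or range.

## Working session

There is one attempt and no reset: what is moved stays moved. The work goes in short steps, Python scripts to look and compute and a tool call to move; the robot and the scene stay as the last step left them, time stands still between calls to the robot, and variables do not carry over. Pictures are saved under pics/ and viewed, at most 10 in all, crops included, and the job is handed in when it is done.

Besides the shell and the picture viewer there is one more tool, called after "Emit:" as a command line: name --argument value ..., lists and objects as JSON in quotes. apply_moves: Moves the arm, as the interface text tells. Its arguments: {"type":"object","properties":{"targets":{"type":"array","items":{"type":"array"}},"squeeze":{"type":"number"}},"required":["targets"]}

```bash
ls; mkdir -p pics; python3 - <<'E'
from station import ctrl, eyes
import cv2, numpy as np
for n in ("top","side"):
    d=eyes.capture(n); cv2.imwrite(f"pics/{n}0.png",cv2.cvtColor(d["color"],cv2.COLOR_RGB2BGR))
    T=d["camera_from_world"]; print(n,d["fx"],d["cx"],d["cy"],np.round(-T[:3,:3].T@T[:3,3],3),np.round(T[:3,:3],2).tolist())
s=ctrl.sense();print(s)
E
```

```text
pics
top 355.19151732501393 250.77099522038867 188.25123346865084 [0.344 0.008 1.14 ] [[-0.03, -1.0, -0.0], [-0.98, 0.03, -0.2], [0.2, -0.0, -0.98]]
side 364.3272700402562 256.870577314938 194.89648766598364 [0.41  0.677 0.823] [[-0.98, -0.22, -0.0], [-0.16, 0.72, -0.68], [0.15, -0.66, -0.73]]
{'t': 0.1, 'joint_positions': array([ 6.96930441e+01,  7.13135742e+00,  9.46267682e+01, -1.33059134e-03,
        7.83507987e+01, -4.73157964e+00]), 'qd': array([ 0.05591562, -0.10134938, -0.26658873,  0.06839328, -0.07267874,
        0.10115359]), 'joint_efforts': array([-2.83768541e-04, -4.24928713e+01, -3.66653752e+01, -1.60094842e-04,
        3.92921007e-03,  2.71817402e-05]), 'eef_pos': array([0.17436847, 0.62563111, 0.24415258]), 'orientation': array([[-9.63279272e-01,  2.68500719e-01, -6.38440318e-04],
       [ 2.68501444e-01,  9.63277617e-01, -1.79082248e-03],
       [ 1.34158145e-04, -1.89648432e-03, -9.99998193e-01]]), 'wrist_force': array([ 0.40532429, -0.23058859,  0.23759347]), 'wrist_torque': array([-0.02940789,  0.02403042, -0.01123853]), 'grasp_force': 0.0, 'gripper_width': 1.0038338561005582}
```

View pics/top0.png

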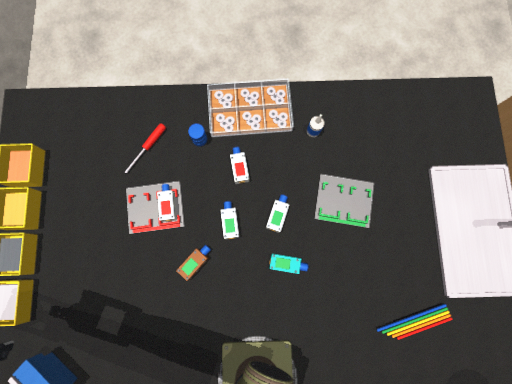

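View pics/side0.png

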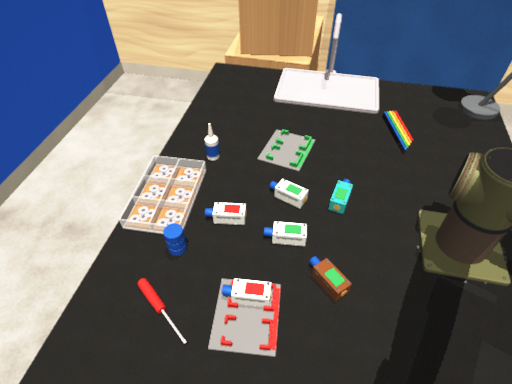

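Candidates in the top view:
- Silver with green tag: (230,222) and (278,213). These are housings a and b.
- Silver with red tag, loose on the bench: (239,167). This is housing c.
- Silver with red tag in the red tray: (166,203). This is old_reject, to be left alone.
- Brown (193,263) and turquoise (287,264): look-alikes, because their bodies are not silver.

The red tray's left (+y) nest is free. In both trays the dial gaps face up in the image (+x).

```bash
cat > h.py <<'E'
from station import ctrl, eyes
import cv2, numpy as np
def ray(d,uv,z):
    T=d["camera_from_world"];R=T[:3,:3];c=-R.T@T[:3,3]
    uv=np.atleast_2d(uv).astype(float)
    k=np.c_[(uv[:,0]-d["cx"])/d["fx"],(uv[:,1]-d["cy"])/d["fy"],np.ones(len(uv))]@R
    return (c+k*((z-c[2])/k[:,2])[:,None])[:,:2]
def masks(d):
    h=cv2.cvtColor(d["color"],cv2.COLOR_RGB2HSV).astype(int);H,S,V=h[...,0],h[...,1],h[...,2]
    return dict(red=((H<8)|(H>172))&(S>150)&(V>90),green=(H>45)&(H<80)&(S>120)&(V>70),
      blue=(H>100)&(H<125)&(S>150)&(V>60),grey=(S<50)&(V>70)&(V<190),white=(S<50)&(V>=190))
def blobs(m,lo=10):
    n,l,s,c=cv2.connectedComponentsWithStats(m.astype(np.uint8),connectivity=8)
    return [(s[i,4],c[i],l==i) for i in range(1,n) if s[i,4]>=lo]
E
python3 - <<'E'
from h import *
for n in("top","side"):
    d=eyes.capture(n);m=masks(d)
    bl=[(a,ray(d,c,.027)[0],c) for a,c,_ in blobs(m["blue"],15)]
    for col in("green","red"):
        for a,c,k in blobs(m[col],60):
            w=ray(d,c,.042)[0]
            r=cv2.dilate(k.astype(np.uint8),np.ones((5,5)))>0
            hullw=(r&m["white"]).sum()
            p=np.argwhere(k)[:,::-1];q=ray(d,p,.042)
            rc=cv2.minAreaRect((q*1000).astype(np.float32))
            near=[(np.round(b[1]-w,4),round(np.degrees(np.arctan2(*(b[1]-w)[::-1])),1),b[0]) for b in bl if np.linalg.norm(b[1]-w)<.085]
            print(n,col,a,np.round(c,1),np.round(w,4),"white",hullw,"rect",np.round(rc[1],0),round(rc[2],1),near)
    # tray plates
    for a,c,k in blobs(m["grey"],300):
        w=ray(d,c,.006)[0]
        if w[0]<.3 or w[0]>.75 or abs(w[1])>.5: continue
        q=ray(d,np.argwhere(k)[:,::-1],.006)
        rc=cv2.minAreaRect((q*1000).astype(np.float32));print(n,"grey",a,np.round(c),np.round(rc[0]),np.round(rc[1]),round(rc[2],1))
    if n=="top":
        im=cv2.cvtColor(d["color"],cv2.COLOR_RGB2BGR)[75:285,110:385];cv2.imwrite("pics/crop1.png",cv2.resize(im,None,fx=2.8,fy=2.8,interpolation=cv2.INTER_CUBIC))
E
```

```text
top green 285 [342.4 219.1] [ 0.4583 -0.2783] white 11 rect [150.  35.] 78.8 []
top green 111 [276.8 217.5] [ 0.4687 -0.0753] white 99 rect [25. 41.] 69.2 [(array([ 0.0633, -0.0232]), np.float64(-20.1), np.int32(50))]
top green 111 [229.5 224.9] [0.45   0.0717] white 88 rect [39. 26.] 5.5 [(array([0.0665, 0.0071]), np.float64(6.1), np.int32(51))]
top green 126 [189.4 266. ] [0.3293 0.1946] white 0 rect [28. 39.] 45.1 [(array([ 0.048 , -0.0455]), np.float64(-43.5), np.int32(67))]
top green 143 [282.5 263. ] [ 0.3306 -0.0867] white 0 rect [43. 29.] 79.3 [(array([-0.0129, -0.0657]), np.float64(-101.1), np.int32(63))]
top green 233 [414.2 320.1] [ 0.1559 -0.4653] white 0 rect [  9. 209.] 17.2 [(array([0.0056, 0.0017]), np.float64(16.5), np.int32(268))]
top red 245 [153.7 136. ] [0.7455 0.3131] white 3 rect [28. 99.] 53.0 []
top red 100 [239.6 168.6] [0.6285 0.0366] white 88 rect [40. 26.] 7.8 [(array([0.0681, 0.0103]), np.float64(8.6), np.int32(41))]
top red 107 [165.5 207. ] [0.5113 0.2702] white 83 rect [40. 26.] 6.8 [(array([0.0678, 0.0062]), np.float64(5.2), np.int32(39))]
top red 28
[... 875 characters left out ...]
p.int32(80))]
side green 201 [334.  276.6] [0.3295 0.1949] white 0 rect [29. 44.] 48.5 [(array([ 0.0519, -0.0453]), np.float64(-41.1), np.int32(69))]
side red 87 [403.7 125.4] [ 0.1347 -0.4662] white 0 rect [ 10. 178.] 17.4 [(array([0.0263, 0.0169]), np.float64(32.7), np.int32(122))]
side red 103 [231.7 208.3] [0.6282 0.0373] white 94 rect [40. 26.] 12.3 [(array([0.0663, 0.0148]), np.float64(12.6), np.int32(65))]
side red 449 [150.8 294.7] [0.743  0.3344] white 9 rect [ 26. 109.] 52.6 []
side red 187 [254.4 288.4] [0.5105 0.2668] white 121 rect [42. 27.] 5.5 [(array([0.0668, 0.0097]), np.float64(8.3), np.int32(82))]
side red 545 [272.5 319.3] [0.4546 0.3318] white 129 rect [ 35. 156.] 6.0 []
```

View pics/crop1.png

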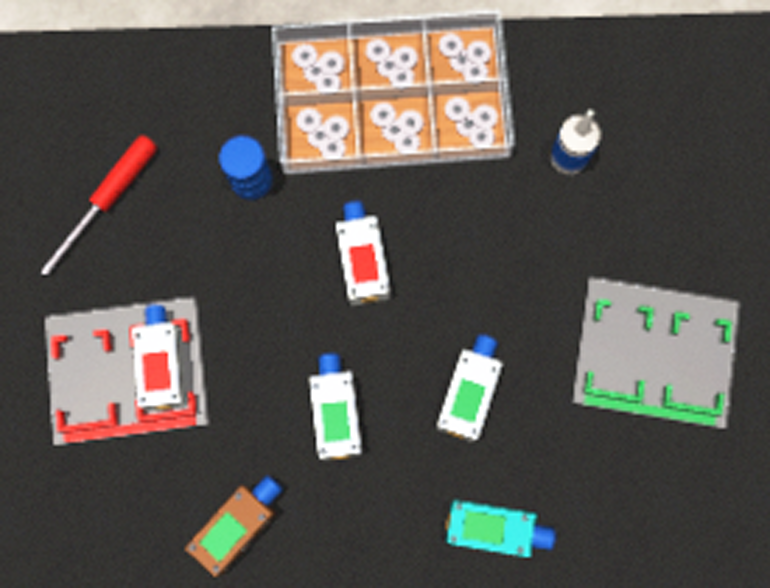

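The tags sit about 9 mm behind the block centre, so I'll measure the block edges and plate outlines directly on upscaled images.

```bash
cat >> h.py <<'E'
def up(d,f=6):
    e=dict(d);e["color"]=cv2.resize(d["color"],None,fx=f,fy=f,interpolation=cv2.INTER_CUBIC)
    e["fx"]=d["fx"]*f;e["fy"]=d["fy"]*f;e["cx"]=(d["cx"]+.5)*f-.5;e["cy"]=(d["cy"]+.5)*f-.5
    return e
def block(e,m,tag,yaw,z=.042):
    """extent of white+tag in frame at tag centre (mm): mean +x edge, y edges, dial centroid"""
    a=np.radians(yaw);R=np.array([[np.cos(a),np.sin(a)],[-np.sin(a),np.cos(a)]])
    vv,uu=np.mgrid[0:e["color"].shape[0],0:e["color"].shape[1]]
    w=m["white"]|m["red"]|m["green"]
    def loc(mask,zz):
        p=np.argwhere(mask)[:,::-1];q=(ray(e,p,zz)-tag)@R.T*1000
        return q[(abs(q[:,0])<75)&(abs(q[:,1])<30)]
    q=loc(w,z)
    def prof(i,j,c0,c1):   # edges along i in bins of j
        lo,hi,cs=[],[],[]
        for c in np.arange(c0,c1,2.):
            s=q[(abs(q[:,j]-c)<1.2)][:,i]
            if len(s): lo.append(s.min());hi.append(s.max());cs.append(c)
        return np.array(cs),np.array(lo),np.array(hi)
    cy,xl,xh=prof(0,1,-15,16);cx,yl,yh=prof(1,0,-25,45)
    dl=loc(m["blue"],.027)
    sl=lambda c,v:np.degrees(np.arctan(np.polyfit(c,v,1)[0]))
    return dict(xlo=np.median(xl),xhi=np.median(xh),ylo=np.median(yl),yhi=np.median(yh),
      slo=sl(cx,yl),shi=sl(cx,yh),sx=-sl(cy,xh),dial=dl.mean(0) if len(dl) else None)
E
python3 - <<'E'
from h import *
np.set_printoptions(precision=1,suppress=True)
B=dict(a=((.450,.072),7),b=((.4685,-.0747),-19.5),c=((.6284,.037),10),old=((.5109,.2685),6.5))
for n in("top","side"):
    d=eyes.capture(n);e=up(d);m=masks(e)
    for k,(t,y) in B.items():
        r=block(e,m,np.array(t),y);print(n,k,{x:np.round(v,1) for x,v in r.items()})
    g=cv2.cvtColor(e["color"],cv2.COLOR_RGB2HSV)[...,2]>75
    T=d["camera_from_world"]
    for name,w in(("pass",(.53,-.298)),("rej",(.51,.31))):
        p=T[:3,:3]@np.array([*w,.006])+T[:3,3];u=e["fx"]*p[0]/p[2]+e["cx"];v=e["fy"]*p[1]/p[2]+e["cy"]
        n_,l=cv2.connectedComponents(g.astype(np.uint8));k=l==l[int(v),int(u)]
        k=cv2.morphologyEx(k.astype(np.uint8),cv2.MORPH_OPEN,np.ones((41,41)))
        rc=cv2.minAreaRect((ray(e,np.argwhere(k)[:,::-1],.006)*1000).astype(np.float32))
        print(n,name,k.sum()/36,np.array(rc[0]),np.array(rc[1]),round(rc[2],1))
        c2,_=cv2.findContours(k,cv2.RETR_EXTERNAL,cv2.CHAIN_APPROX_NONE)
        ap=cv2.approxPolyDP(max(c2,key=cv2.contourArea),25,True)[:,0];print((ray(e,ap,.006)*1000).tolist() if len(ap)<9 else len(ap))
    if n=="side": cv2.imwrite("pics/side_trays.png",cv2.cvtColor(cv2.resize(e["color"],(768,576)),cv2.COLOR_RGB2BGR))
E
```

```text
top a {'xlo': np.float64(-38.0), 'xhi': np.float64(51.9), 'ylo': np.float64(-23.2), 'yhi': np.float64(22.7), 'slo': np.float64(-0.5), 'shi': np.float64(-1.2), 'sx': np.float64(-0.9), 'dial': array([65.8, -1.5])}
top b {'xlo': np.float64(-37.9), 'xhi': np.float64(52.8), 'ylo': np.float64(-23.2), 'yhi': np.float64(23.1), 'slo': np.float64(-0.5), 'shi': np.float64(-1.1), 'sx': np.float64(-1.1), 'dial': array([66.5, -1.1])}
top c {'xlo': np.float64(-38.2), 'xhi': np.float64(52.0), 'ylo': np.float64(-22.9), 'yhi': np.float64(23.0), 'slo': np.float64(-0.3), 'shi': np.float64(-1.5), 'sx': np.float64(0.0), 'dial': array([67. , -1.3])}
top old {'xlo': np.float64(-64.2), 'xhi': np.float64(53.4), 'ylo': np.float64(-21.3), 'yhi': np.float64(29.9), 'slo': np.float64(-1.3), 'shi': np.float64(-3.2), 'sx': np.float64(-32.2), 'dial': array([66.9,  0. ])}
top pass 2570.6388888888887 [ 523.4 -298. ] [180.2 154.4] 78.9
[[612.3345268683546, -224.40865874681106], [466.0840484743167, -198.21748566517127], [435.1364440356827, -371.65699563312523], [548.6279495349012, -391.4825561422498], [550.1680631174072,
[... 967 characters left out ...]
 {'xlo': np.float64(-59.8), 'xhi': np.float64(53.6), 'ylo': np.float64(-24.6), 'yhi': np.float64(25.1), 'slo': np.float64(-0.9), 'shi': np.float64(1.4), 'sx': np.float64(41.5), 'dial': array([65.8,  0.8])}
side pass 1525.2222222222222 [ 523. -302.] [195.7 154.9] 78.8
[[583.4453510356567, -393.49941883644755], [604.2183306537642, -218.74650626344038], [464.4507915437248, -200.73873686348963], [437.9975705906798, -335.1821788461964], [448.5901433031779, -385.55382791683735]]
side rej 4823.888888888889 [519.5 314.2] [153.7 184.2] 6.2
[[604.7934139102902, 238.1451815761767], [581.8721309382686, 413.16101008379417], [435.27742025092743, 395.34646277992505], [453.6058476441114, 222.1906532951999]]
```

```bash
python3 - <<'E'
from h import *
np.set_printoptions(precision=1,suppress=True,linewidth=200)
def runs(v,thr):
    b=np.r_[0,(v>thr).astype(int),0];s=np.diff(b);return [(x-100,y-100) for x,y in zip(np.where(s==1)[0],np.where(s==-1)[0]) if y-x>1]
for n in("top","side"):
    d=eyes.capture(n);e=up(d);m=masks(e)
    for name,c,yaw,col in(("pass",(.5235,-.298),-11,"green"),("rej",(.5195,.3145),6.2,"red")):
        a=np.radians(yaw);R=np.array([[np.cos(a),np.sin(a)],[-np.sin(a),np.cos(a)]])
        q=(ray(e,np.argwhere(m[col])[:,::-1],.022)-c)@R.T*1000
        if name=="rej": q=q[q[:,1]>5]
        q=q[(abs(q[:,0])<90)&(abs(q[:,1])<95)]
        up_=q[(q[:,0]>10)]; lo=q[q[:,0]<-20]
        W=np.histogram(q[:,0],np.arange(-100,101))[0]
        print(n,name,"x runs",runs(W,W.max()*.15),"up y",runs(np.histogram(up_[:,1],np.arange(-100,101))[0],25),
          "lo y",runs(np.histogram(lo[:,1],np.arange(-100,101))[0],25))
        # yaw from inner edge of -x wall and outer edge of +x walls
        for s,f,nm in((lo,np.max,"-x inner"),(up_,np.max,"+x outer")):
            ys=np.arange(-80,80,2.);P=[(y,f(t)) for y in ys if len(t:=s[abs(s[:,1]-y)<1.2][:,0])>3]
            print("   ",nm," ".join(f"{y:.0f}:{v:.0f}" for y,v in P))
E
python3 - <<'E'
import sys;sys.path.insert(0,'.')
from h import *
d=eyes.capture("top");im=cv2.cvtColor(d["color"],cv2.COLOR_RGB2BGR)
t=np.hstack([cv2.resize(im[175:240,120:190],None,fx=5.6,fy=5.6,interpolation=cv2.INTER_CUBIC),cv2.resize(im[168:233,310:380],None,fx=5.6,fy=5.6,interpolation=cv2.INTER_CUBIC)])
cv2.imwrite("pics/trays.png",t)
E
```

```text
top pass x runs [(np.int64(-76), np.int64(-42)), (np.int64(27), np.int64(46))] up y [(np.int64(-77), np.int64(-69)), (np.int64(-20), np.int64(-11)), (np.int64(13), np.int64(21)), (np.int64(71), np.int64(78))] lo y [(np.int64(-76), np.int64(78))]
    -x inner -76:-41 -74:-41 -72:-41 -70:-41 -68:-56 -66:-59 -64:-59 -62:-59 -60:-59 -58:-59 -56:-59 -54:-59 -52:-58 -50:-58 -48:-58 -46:-59 -44:-59 -42:-59 -40:-59 -38:-59 -36:-59 -34:-58 -32:-58 -30:-59 -28:-59 -26:-59 -24:-59 -22:-59 -20:-58 -18:-44 -16:-40 -14:-40 -12:-41 -10:-43 -8:-67 -6:-67 -4:-67 -2:-67 0:-67 2:-67 4:-67 6:-67 8:-67 10:-67 12:-67 14:-40 16:-40 18:-40 20:-41 22:-57 24:-58 26:-58 28:-58 30:-58 32:-58 34:-59 36:-59 38:-59 40:-58 42:-58 44:-58 46:-58 48:-58 50:-58 52:-58 54:-59 56:-59 58:-59 60:-58 62:-58 64:-58 66:-58 68:-58 70:-58 72:-41 74:-40 76:-40 78:-41
    +x outer -76:44 -74:45 -72:45 -70:45 -68:46 -66:45 -64:45 -62:45 -60:44 -28:44 -26:46 -24:46 -22:45 -20:45 -18:45 -16:45 -14:45 -12:44 14:45 16:46 18:45 20:46 22:45 24:45 26:45 28:45 30:43 62:44 64:45 66:46 68:46 70:46 72:45 74:45 76:44 78:43
top rej x runs [(np
[... 1682 characters left out ...]
:45 20:45 22:46 24:46 26:46 28:45 30:45 32:44 34:43 36:43 38:42 40:41 42:40 66:46 68:46 70:45 72:46 74:46 76:46 78:45
side rej x runs [(np.int64(-75), np.int64(-39)), (np.int64(22), np.int64(46))] up y [(np.int64(15), np.int64(34)), (np.int64(65), np.int64(84))] lo y [(np.int64(5), np.int64(84))]
    -x inner 4:-64 6:-64 8:-64 10:-65 12:-64 14:-48 16:-39 18:-39 20:-39 22:-39 24:-40 26:-41 28:-57 30:-57 32:-57 34:-57 36:-57 38:-57 40:-57 42:-57 44:-58 46:-58 48:-57 50:-57 52:-57 54:-57 56:-58 58:-58 60:-58 62:-57 64:-57 66:-57 68:-57 70:-57 72:-57 74:-40 76:-39 78:-39
    +x outer 16:45 18:46 20:46 22:46 24:46 26:46 28:46 30:46 32:46 34:44 36:43 64:46 66:46 68:46 70:46 72:46 74:46 76:46 78:46
```

View pics/trays.png

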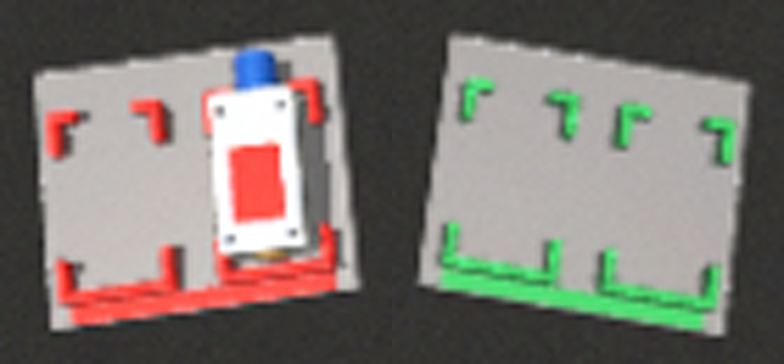

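Both trays' nests sit 9.5 mm toward −x of the plate centre, and the old reject's position confirms this. Target poses in mm, with yaw:

| Thing | x | y | Yaw (°) |
|---|---|---|---|
| Housing a | 457.3 | 73.2 | 6.2 |
| Housing b | 475.6 | −76.9 | −20.2 |
| Housing c | 635.6 | 38.6 | 9.2 |
| Pass nest0 | 522.9 | −251.1 | −11 |
| Pass nest1 | 505.7 | −339.5 | −11 |
| Reject nest0 | 505.1 | 359.1 | 6.2 |

The crops show three silver housings and two look-alikes (brown and turquoise). I'll take housing b first.

Emit:
apply_moves --targets '[[1, [300, -703, 0], [0, 0, -4.6]], [1, [300, -703, 0], [0, 0, -4.6]], [1, [300, -703, 0], [0, 0, -4.6]], [1, [300, -703, 0], [0, 0, -4.6]], [1, [300, -703, 0], [0, 0, -4.6]], [1, [300, -703, 0], [0, 0, -4.6]], [1, [300, -703, 0], [0, 0, -4.6]], [1, [300, -703, 0], [0, 0, -4.6]], [1, [300, -703, 0], [0, 0, -4.6]], [1, [300, -703, 0], [0, 0, -4.6]], [1, [300, -703, 0], [0, 0, -4.6]], [1, [300, -703, 0], [0, 0, -4.6]]]' --squeeze 50

```text
t: 1.45
eef_pos: [0.371, 0.1644, 0.2458]
orientation: [[-0.939, 0.344, 0.002], [0.344, 0.939, 0.001], [-0.001, 0.001, -1.0]]
wrist_force: [1.9, 0.6, 0.3]
gripper_width: 0.996
grasp_force: 0.0
```

Emit:
apply_moves --targets '[[1, [104.3, -243, 0], [0, 0, 0]], [1, [104.3, -243, 0], [0, 0, 0]], [1, [104.3, -243, 0], [0, 0, 0]], [1, [104.3, -243, 0], [0, 0, 0]], [1, [104.3, -243, 0], [0, 0, 0]], [1, [104.3, -243, 0], [0, 0, 0]], [1, [104.3, -243, 0], [0, 0, 0]], [1, [104.3, -243, -40], [0, 0, 0]], [1, [104.3, -243, -80], [0, 0, 0]], [1, [104.3, -243, -120], [0, 0, 0]], [1, [104.3, -243, -130], [0, 0, 0]], [1, [104.3, -243, -130], [0, 0, 0]]]'

```text
t: 2.45
eef_pos: [0.4722, -0.0757, 0.1117]
orientation: [[-0.939, 0.345, -0.008], [0.345, 0.939, 0.002], [0.008, -0.001, -1.0]]
wrist_force: [-0.3, -0.2, -0.0]
gripper_width: 1.0
grasp_force: 0.0
```

Emit:
apply_moves --targets '[[1, [0, 0, -20], [0, 0, 0]], [1, [0, 0, -40], [0, 0, 0]], [1, [0, 0, -45], [0, 0, 0]], [1, [0, 0, -45], [0, 0, 0]], [1, [0, 0, -45], [0, 0, 0]]]'

```text
t: 2.87
eef_pos: [0.4765, -0.0769, 0.0725]
orientation: [[-0.939, 0.345, 0.003], [0.345, 0.939, -0.001], [-0.003, 0.0, -1.0]]
wrist_force: [-0.3, -0.1, 0.6]
gripper_width: 1.003
grasp_force: 0.0
```

Emit:
apply_moves --targets '[[1, [0, 0, -20], [0, 0, 0]], [1, [0, 0, -36], [0, 0, 0]], [1, [0, 0, -43], [0, 0, 0]], [1, [0, 0, -43], [0, 0, 0]], [1, [0, 0, -43], [0, 0, 0]], [0, [0, 0, -43], [0, 0, 0]], [0, [0, 0, -43], [0, 0, 0]], [0, [0, 0, -43], [0, 0, 0]], [0, [0, 0, -43], [0, 0, 0]], [0, [0, 0, -43], [0, 0, 0]], [0, [0, 0, -43], [0, 0, 0]], [0, [0, 0, -43], [0, 0, 0]]]'

```text
t: 3.87
eef_pos: [0.476, -0.077, 0.0284]
orientation: [[-0.939, 0.345, 0.002], [0.345, 0.939, -0.001], [-0.002, 0.0, -1.0]]
wrist_force: [-1.0, -0.1, 5.8]
gripper_width: 0.531
grasp_force: 53.7
```

Emit:
apply_moves --targets '[[0, [0, 0, 20], [0, 0, 0]], [0, [0, 0, 50], [0, 0, 0]], [0, [0, 0, 70], [0, 0, 0]], [0, [4, -35, 70], [0, 0, 1]], [0, [8, -70, 70], [0, 0, 3]], [0, [12, -105, 70], [0, 0, 5]], [0, [16, -140, 70], [0, 0, 7]], [0, [20, -175, 70], [0, 0, 9.2]], [0, [24, -210, 70], [0, 0, 9.2]], [0, [28, -245, 70], [0, 0, 9.2]], [0, [30, -262.5, 70], [0, 0, 9.2]], [0, [30, -262.5, 70], [0, 0, 9.2]]]'

```text
t: 4.87
eef_pos: [0.5045, -0.3427, 0.0964]
orientation: [[-0.981, 0.194, -0.001], [0.194, 0.981, -0.001], [0.001, -0.001, -1.0]]
wrist_force: [-0.6, 0.9, -3.9]
gripper_width: 0.527
grasp_force: 52.9
```

Emit:
apply_moves --targets '[[0, [0, 0, -15], [0, 0, 0]], [0, [0, 0, -30], [0, 0, 0]], [0, [0, 0, -30], [0, 0, 0]], [0, [0, 0, -30], [0, 0, 0]], [0, [0, 0, -30], [0, 0, 0]]]'

```text
t: 5.28
eef_pos: [0.505, -0.3386, 0.0672]
orientation: [[-0.982, 0.19, -0.0], [0.19, 0.982, 0.0], [0.001, 0.0, -1.0]]
wrist_force: [0.9, 0.5, -2.7]
gripper_width: 0.526
grasp_force: 52.7
```

```bash
cat > look.py <<'E'
from h import *
import sys
np.set_printoptions(precision=1,suppress=True)
x,y,yaw,col,zt=float(sys.argv[1]),float(sys.argv[2]),float(sys.argv[3]),sys.argv[4],float(sys.argv[5])
s=ctrl.sense();print(s["eef_pos"]*1000,np.degrees(np.arctan2(-s["orientation"][0,1],s["orientation"][1,1])),s["gripper_width"],s["grasp_force"])
for n in("top","side"):
    d=eyes.capture(n);cv2.imwrite(f"pics/{n}_{sys.argv[6]}.png",cv2.cvtColor(d["color"],cv2.COLOR_RGB2BGR))
    e=up(d);m=masks(e);tag=np.array([x,y])/1000
    a=np.radians(yaw);R=np.array([[np.cos(a),np.sin(a)],[-np.sin(a),np.cos(a)]])
    for c in("blue",):
        q=(ray(e,np.argwhere(m[c])[:,::-1],zt-.015)-tag)@R.T*1000;q=q[(abs(q[:,1])<25)&(q[:,0]>20)&(q[:,0]<90)]
        if len(q): print(n,c,len(q),q.mean(0),q.min(0),q.max(0))
    r=[(k,ray(e,c,zt)[0]) for k,c,_ in blobs(m[col],200)]
    for k,w in r:
        v=R@(w-tag)*1000
        if np.linalg.norm(v)<40: print(n,"tag",k,v)
E
python3 look.py 505.7 -339.5 -11 green 0.082 b1
python3 - <<'E'
import cv2
a=cv2.imread('pics/top_b1.png')[130:270,280:420];b=cv2.imread('pics/side_b1.png')[90:230,220:360]
import numpy as np
cv2.imwrite('pics/b1.png',cv2.resize(np.hstack([a,b]),None,fx=2.8,fy=2.8))
E
```

```text
[ 505.  -338.6   67.2] -10.94499360390484 0.5262088730258141 52.720343470573425
top blue 1224 [60.4  3.8] [48.5 -6.6] [71.  13.4]
side blue 1284 [61.6  5.9] [ 48.5 -13.7] [74.1 25. ]
side tag 982 [-15.6  -0.4]
```

View pics/b1.png

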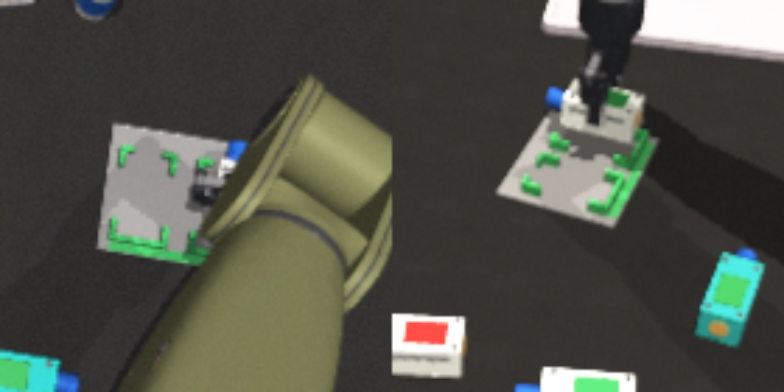

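The held housing sits level over nest1: in the side half the dial at about (553,97) points to +x and the walls are clear below. The dial centroid is within about 1 mm of its expected x. Lowering.

Emit:
apply_moves --targets '[[0, [0.5, 0, -8], [0, 0, 0]], [0, [0.5, 0, -16], [0, 0, 0]], [0, [0.5, 0, -21], [0, 0, 0]], [0, [0.5, 0, -25], [0, 0, 0]], [0, [0.5, 0, -29], [0, 0, 0]], [0, [0.5, 0, -32], [0, 0, 0]], [0, [0.5, 0, -33], [0, 0, 0]], [0, [0.5, 0, -33], [0, 0, 0]], [0, [0.5, 0, -33], [0, 0, 0]]]'

```text
t: 6.13
eef_pos: [0.5058, -0.3394, 0.0345]
orientation: [[-0.982, 0.19, 0.001], [0.19, 0.982, -0.0], [-0.001, -0.0, -1.0]]
wrist_force: [-0.6, 0.2, -1.8]
gripper_width: 0.532
grasp_force: 53.0
```

Emit:
apply_moves --targets '[[0, [0, 0, -1], [0, 0, 0]], [0, [0, 0, -1], [0, 0, 0]], [0.75, [0, 0, -1], [0, 0, 0]], [0.75, [0, 0, -1], [0, 0, 0]], [0.75, [0, 0, -1], [0, 0, 0]], [0.75, [0, 0, -1], [0, 0, 0]], [0.75, [0, 0, 15], [0, 0, 0]], [0.75, [0, 0, 40], [0, 0, 0]], [0.8, [0, 0, 75], [0, 0, 0]], [0.9, [0, 0, 110], [0, 0, 0]], [1, [-10, 40, 110], [0, 0, 0]], [1, [-20, 80, 110], [0, 0, 0]]]'

```text
t: 7.13
eef_pos: [0.4876, -0.2611, 0.1485]
orientation: [[-0.981, 0.193, 0.007], [0.193, 0.981, -0.004], [-0.008, -0.003, -1.0]]
wrist_force: [0.1, 1.3, 0.4]
gripper_width: 0.994
grasp_force: 0.0
```

Emit:
apply_moves --targets '[[1, [-4, 40, 0], [0, 0, 2]], [1, [-7, 80, 0], [0, 0, 4]], [1, [-11, 120, 0], [0, 0, 6]], [1, [-14, 160, 0], [0, 0, 9]], [1, [-17, 200, 0], [0, 0, 12]], [1, [-21, 240, 0], [0, 0, 15]], [1, [-24, 280, 0], [0, 0, 17.2]], [1, [-27, 318, 0], [0, 0, 17.2]], [1, [-28.6, 332.7, 0], [0, 0, 17.2]], [1, [-28.6, 332.7, -30], [0, 0, 17.2]], [1, [-28.6, 332.7, -60], [0, 0, 17.2]], [1, [-28.6, 332.7, -70], [0, 0, 17.2]]]'

```text
t: 8.13
eef_pos: [0.4543, 0.0739, 0.0707]
orientation: [[-0.994, -0.11, -0.006], [-0.11, 0.994, -0.0], [0.006, 0.0, -1.0]]
wrist_force: [-1.0, -0.1, -1.0]
gripper_width: 0.999
grasp_force: 0.0
```

Emit:
apply_moves --targets '[[1, [0, 0, 0], [0, 0, 0]], [1, [0, 0, 0], [0, 0, 0]], [1, [0, 0, 0], [0, 0, 0]]]'

```text
t: 8.38
eef_pos: [0.4583, 0.0732, 0.076]
orientation: [[-0.994, -0.108, 0.003], [-0.108, 0.994, 0.0], [-0.003, -0.0, -1.0]]
wrist_force: [0.6, 0.1, -0.8]
gripper_width: 0.999
grasp_force: 0.0
```

```bash
python3 look.py 505.7 -339.5 -11 green 0.048 b2
python3 - <<'E'
from h import *
d=eyes.capture("top");e=up(d);m=masks(e)
print(block(e,m,np.array([.5057,-.3395]),-11,.048))
d=eyes.capture("side");e=up(d);m=masks(e)
print(block(e,m,np.array([.5057,-.3395]),-11,.048))
a=cv2.imread('pics/top_b2.png')[130:270,280:420];b=cv2.imread('pics/side_b2.png')[90:230,220:360]
cv2.imwrite('pics/b2.png',cv2.resize(np.hstack([a,b]),None,fx=2.8,fy=2.8))
E
```

```text
[458.3  73.2  76. ] 6.193903510125428 0.9993972765453977 0.0
top blue 1342 [60.3  0.3] [ 50.9 -10.3] [70.2 12.2]
top tag 3954 [-7.4 -0.9]
side blue 1174 [61.9  3.8] [ 48.9 -14.6] [74.4 23.2]
{'xlo': np.float64(-70.20590490889924), 'xhi': np.float64(45.78752794831299), 'ylo': np.float64(-26.04520195047073), 'yhi': np.float64(22.933588086221057), 'slo': np.float64(-0.13762222118855696), 'shi': np.float64(1.7530313049230501), 'sx': np.float64(11.739445767195773), 'dial': array([61.88608518, -1.35122511])}
  return _methods._mean(a, axis=axis, dtype=dtype,
  ret = ret.dtype.type(ret / rcount)
Traceback (most recent call last):
  File "h.py", line 38, in block
    slo=sl(cx,yl),shi=sl(cx,yh),sx=-sl(cy,xh),dial=dl.mean(0) if len(dl) else None)
                                    ~~^^^^^^^
  File "h.py", line 36, in <lambda>
    sl=lambda c,v:np.degrees(np.arctan(np.polyfit(c,v,1)[0]))
                                       ~~~~~~~~~~^^^^^^^
TypeError: expected non-empty vector for x
```

From above, b's tag centre is where a seated block's tag would be, at (−7.4, −0.9) mm in the nest frame. Next, gripping a.

Emit:
apply_moves --targets '[[1, [-0.5, 0, -20], [0, 0, 0]], [1, [-0.5, 0, -38], [0, 0, 0]], [1, [-0.5, 0, -47], [0, 0, 0]], [1, [-0.5, 0, -47], [0, 0, 0]], [1, [-0.5, 0, -47], [0, 0, 0]], [0, [-0.5, 0, -47], [0, 0, 0]], [0, [-0.5, 0, -47], [0, 0, 0]], [0, [-0.5, 0, -47], [0, 0, 0]], [0, [-0.5, 0, -47], [0, 0, 0]], [0, [-0.5, 0, -47], [0, 0, 0]], [0, [-0.5, 0, -47], [0, 0, 0]], [0, [-0.5, 0, -47], [0, 0, 0]]]'

```text
t: 9.58
eef_pos: [0.4575, 0.0734, 0.0285]
orientation: [[-0.994, -0.109, 0.002], [-0.109, 0.994, -0.0], [-0.002, -0.0, -1.0]]
wrist_force: [-1.3, -1.1, 6.3]
gripper_width: 0.528
grasp_force: 54.0
```

Emit:
apply_moves --targets '[[0, [0, 0, 20], [0, 0, 0]], [0, [0, 0, 50], [0, 0, 0]], [0, [0, 0, 70], [0, 0, 0]], [0, [7, -38, 70], [0, 0, -2]], [0, [15, -76, 70], [0, 0, -4]], [0, [23, -114, 70], [0, 0, -7]], [0, [31, -152, 70], [0, 0, -10]], [0, [39, -190, 70], [0, 0, -13]], [0, [47, -228, 70], [0, 0, -16]], [0, [55, -266, 70], [0, 0, -17.2]], [0, [62, -304, 70], [0, 0, -17.2]], [0, [65.5, -324.5, 70], [0, 0, -17.2]]]'

```text
t: 10.58
eef_pos: [0.5216, -0.2545, 0.0962]
orientation: [[-0.981, 0.193, -0.001], [0.193, 0.981, -0.0], [0.001, -0.001, -1.0]]
wrist_force: [0.1, -0.6, -3.4]
gripper_width: 0.534
grasp_force: 53.3
```

Emit:
apply_moves --targets '[[0, [0, 0, -15], [0, 0, 0]], [0, [0, 0, -30], [0, 0, 0]], [0, [0, 0, -30], [0, 0, 0]], [0, [0, 0, -30], [0, 0, 0]], [0, [0, 0, -30], [0, 0, 0]]]'

```text
t: 11.0
eef_pos: [0.5217, -0.2506, 0.0671]
orientation: [[-0.982, 0.19, -0.001], [0.19, 0.982, 0.001], [0.001, 0.0, -1.0]]
wrist_force: [0.6, -0.2, -2.7]
gripper_width: 0.529
grasp_force: 53.2
```

```bash
python3 look.py 522.9 -251.1 -11 green 0.082 a1
```

```text
[ 521.7 -250.6   67.1] -10.95158286853338 0.5290415425445302 53.18233072757721
side blue 1346 [60.8  6.4] [ 46.8 -12. ] [72.4 23.9]
side tag 1247 [-16.   -0.1]
```

Emit:
apply_moves --targets '[[0, [0.8, 0, -8], [0, 0, 0]], [0, [0.8, 0, -16], [0, 0, 0]], [0, [0.8, 0, -21], [0, 0, 0]], [0, [0.8, 0, -25], [0, 0, 0]], [0, [0.8, 0, -29], [0, 0, 0]], [0, [0.8, 0, -32], [0, 0, 0]], [0, [0.8, 0, -34], [0, 0, 0]], [0, [0.8, 0, -34], [0, 0, 0]], [0, [0.8, 0, -34], [0, 0, 0]]]'

```text
t: 11.85
eef_pos: [0.5229, -0.2511, 0.0345]
orientation: [[-0.982, 0.19, -0.0], [0.19, 0.982, 0.0], [0.001, 0.0, -1.0]]
wrist_force: [-4.6, 2.7, 5.1]
gripper_width: 0.531
grasp_force: 54.2
```

Seated: the wrist force shows floor contact (+5 N) at the expected height. Releasing and rising.

Emit:
apply_moves --targets '[[0.75, [0, 0, 0], [0, 0, 0]], [0.75, [0, 0, 0], [0, 0, 0]], [0.75, [0, 0, 0], [0, 0, 0]], [0.75, [0, 0, 0], [0, 0, 0]], [0.75, [0, 0, 15], [0, 0, 0]], [0.75, [0, 0, 40], [0, 0, 0]], [0.8, [0, 0, 75], [0, 0, 0]], [0.9, [0, 0, 110], [0, 0, 0]], [1, [12, 38, 110], [0, 0, 3]], [1, [24, 76, 110], [0, 0, 6]], [1, [36, 114, 110], [0, 0, 9]], [1, [48, 152, 110], [0, 0, 12]]]'

```text
t: 12.85
eef_pos: [0.5713, -0.0978, 0.144]
orientation: [[-1.0, -0.019, 0.002], [-0.019, 1.0, -0.0], [-0.002, -0.0, -1.0]]
wrist_force: [1.3, -0.0, -0.4]
gripper_width: 0.998
grasp_force: 0.0
```

Emit:
apply_moves --targets '[[1, [0, 0, 0], [0, 0, 0]], [1, [0, 0, 0], [0, 0, 0]], [1, [0, 0, 0], [0, 0, 0]]]'

```text
t: 13.1
eef_pos: [0.5708, -0.0992, 0.1433]
orientation: [[-1.0, -0.018, -0.0], [-0.018, 1.0, -0.0], [0.0, -0.0, -1.0]]
wrist_force: [0.3, 0.3, -0.1]
gripper_width: 1.0
grasp_force: 0.0
```

```bash
python3 look.py 522.9 -251.1 -11 green 0.048 a2; python3 look.py 635.6 38.6 9.2 red 0.042 c0
```

```text
[570.8 -99.2 143.3] 1.0455133678543347 1.0000262760614327 0.0
top blue 1356 [59.9  0.5] [ 50.5 -10.5] [70.1 11.9]
top tag 3901 [-7.5 -0.9]
side blue 1082 [61.7  4.6] [ 49.1 -12.9] [74.2 21.7]
side tag 1915 [-7.2 -0.1]
[ 570.5 -100.1  143.2] 0.9340724021783624 1.0016548641942684 0.0
top blue 1527 [61.5 -0.7] [ 51.6 -13.9] [72.3 11.8]
top tag 3550 [-7.5 -0.7]
side blue 2222 [60.9  3.6] [ 49.4 -13.1] [72.7 20.3]
side tag 3411 [-7.8 -0.3]
```

Housing a is seated and c is undisturbed. Next, c.

Emit:
apply_moves --targets '[[1, [16, 34, 0], [0, 0, 2]], [1, [32, 68, 0], [0, 0, 4]], [1, [48, 102, 0], [0, 0, 6]], [1, [64.8, 138, 0], [0, 0, 8.2]], [1, [64.8, 138, -30], [0, 0, 8.2]], [1, [64.8, 138, -55], [0, 0, 8.2]], [1, [64.8, 138, -70], [0, 0, 8.2]], [1, [64.8, 138, -70], [0, 0, 8.2]], [1, [64.8, 138, -70], [0, 0, 8.2]], [1, [64.8, 138, -70], [0, 0, 8.2]]]'

```text
t: 14.13
eef_pos: [0.6365, 0.038, 0.0747]
orientation: [[-0.987, -0.159, 0.002], [-0.159, 0.987, -0.0], [-0.002, -0.0, -1.0]]
wrist_force: [-0.3, 0.2, 0.1]
gripper_width: 1.001
grasp_force: 0.0
```

Emit:
apply_moves --targets '[[1, [-0.5, 0.5, -20], [0, 0, 0]], [1, [-0.5, 0.5, -38], [0, 0, 0]], [1, [-0.5, 0.5, -46], [0, 0, 0]], [1, [-0.5, 0.5, -46], [0, 0, 0]], [1, [-0.5, 0.5, -46], [0, 0, 0]], [0, [-0.5, 0.5, -46], [0, 0, 0]], [0, [-0.5, 0.5, -46], [0, 0, 0]], [0, [-0.5, 0.5, -46], [0, 0, 0]], [0, [-0.5, 0.5, -46], [0, 0, 0]], [0, [-0.5, 0.5, -46], [0, 0, 0]], [0, [-0.5, 0.5, -46], [0, 0, 0]], [0, [-0.5, 0.5, -46], [0, 0, 0]]]'

```text
t: 15.13
eef_pos: [0.6362, 0.0393, 0.0288]
orientation: [[-0.987, -0.16, 0.002], [-0.16, 0.987, -0.0], [-0.002, -0.001, -1.0]]
wrist_force: [-1.2, -1.1, 5.6]
gripper_width: 0.529
grasp_force: 54.8
```

Emit:
apply_moves --targets '[[0, [0, 0, 20], [0, 0, 0]], [0, [0, 0, 55], [0, 0, 0]], [0, [0, 0, 90], [0, 0, 0]], [0, [-14, 35, 90], [0, 0, -1]], [0, [-28, 70, 90], [0, 0, -2]], [0, [-43, 106, 90], [0, 0, -3]], [0, [-58, 142, 90], [0, 0, -3]], [0, [-73, 178, 90], [0, 0, -3]], [0, [-88, 214, 90], [0, 0, -3]], [0, [-103, 250, 90], [0, 0, -3]], [0, [-117, 286, 90], [0, 0, -3]], [0, [-130.7, 320, 90], [0, 0, -3]]]'

```text
t: 16.13
eef_pos: [0.5021, 0.3608, 0.1157]
orientation: [[-0.994, -0.109, -0.003], [-0.109, 0.994, -0.001], [0.003, -0.001, -1.0]]
wrist_force: [0.6, 0.2, -3.7]
gripper_width: 0.533
grasp_force: 53.9
```

Emit:
apply_moves --targets '[[0, [0, 0, -20], [0, 0, 0]], [0, [0, 0, -45], [0, 0, 0]], [0, [0, 0, -50], [0, 0, 0]], [0, [0, 0, -50], [0, 0, 0]], [0, [0, 0, -50], [0, 0, 0]], [0, [0, 0, -50], [0, 0, 0]]]'

```text
t: 16.63
eef_pos: [0.5053, 0.3594, 0.0685]
orientation: [[-0.994, -0.108, 0.001], [-0.108, 0.994, 0.001], [-0.001, 0.001, -1.0]]
wrist_force: [-0.2, 0.1, -2.7]
gripper_width: 0.531
grasp_force: 53.7
```

```bash
python3 look.py 505.1 359.1 6.2 red 0.082 c1
python3 - <<'E'
import cv2,numpy as np
a=cv2.imread('pics/top_c1.png')[140:280,80:220];b=cv2.imread('pics/side_c1.png')[240:380,170:310]
cv2.imwrite('pics/c1.png',cv2.resize(np.hstack([a,b]),None,fx=2.8,fy=2.8))
E
```

```text
[505.3 359.4  68.5] 6.176429486758509 0.5311599853502587 53.73479425907135
top blue 1633 [60.3 -1.9] [ 48.7 -13.4] [71.6  9.5]
side blue 3609 [59.2  2.7] [48.5 -9.1] [70.5 15. ]
side tag 3283 [-21.    0.6]
```

View pics/c1.png

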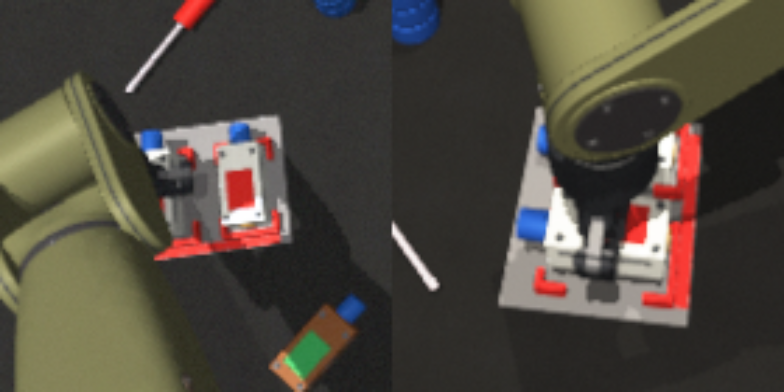

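Housing c is held level over the free nest. Its dial (side half, about (533,225)) points to +x, and the old reject is undisturbed. Lowering.

Emit:
apply_moves --targets '[[0, [0, 0, -8], [0, 0, 0]], [0, [0, 0, -16], [0, 0, 0]], [0, [0, 0, -21], [0, 0, 0]], [0, [0, 0, -25], [0, 0, 0]], [0, [0, 0, -29], [0, 0, 0]], [0, [0, 0, -32], [0, 0, 0]], [0, [0, 0, -34], [0, 0, 0]], [0, [0, 0, -34.5], [0, 0, 0]], [0, [0, 0, -34.5], [0, 0, 0]], [0, [0, 0, -34.5], [0, 0, 0]]]'

```text
t: 17.57
eef_pos: [0.5041, 0.3593, 0.0348]
orientation: [[-0.994, -0.109, -0.002], [-0.109, 0.994, -0.001], [0.002, -0.001, -1.0]]
wrist_force: [-7.5, -4.8, 10.3]
gripper_width: 0.529
grasp_force: 55.5
```

Emit:
apply_moves --targets '[[0.75, [0, 0, 0], [0, 0, 0]], [0.75, [0, 0, 0], [0, 0, 0]], [0.75, [0, 0, 0], [0, 0, 0]], [0.75, [0, 0, 0], [0, 0, 0]], [0.75, [0, 0, 15], [0, 0, 0]], [0.75, [0, 0, 40], [0, 0, 0]], [0.75, [0, 0, 75], [0, 0, 0]], [0.75, [0, 0, 110], [0, 0, 0]], [0.75, [-30, 20, 130], [0, 0, 0]], [0.75, [-60, 40, 150], [0, 0, 0]], [0.75, [-90, 60, 160], [0, 0, 0]], [0.75, [-120, 80, 160], [0, 0, 0]]]'

```text
t: 18.57
eef_pos: [0.3847, 0.4414, 0.197]
orientation: [[-0.994, -0.108, 0.005], [-0.108, 0.994, 0.005], [-0.006, 0.004, -1.0]]
wrist_force: [-0.8, -0.1, 0.8]
gripper_width: 0.747
grasp_force: 0.0
```

Emit:
apply_moves --targets '[[0.75, [-30, 30, 0], [0, 0, 0]], [0.75, [-60, 60, 0], [0, 0, 0]], [0.75, [-80, 80, 0], [0, 0, 0]], [0.75, [-80, 80, 0], [0, 0, 0]], [0.75, [-80, 80, 0], [0, 0, 0]], [0.75, [-80, 80, 0], [0, 0, 0]]]'

```text
t: 19.07
eef_pos: [0.3045, 0.5193, 0.1926]
orientation: [[-0.994, -0.109, 0.0], [-0.109, 0.994, -0.0], [-0.0, -0.0, -1.0]]
wrist_force: [-0.4, 0.3, -0.2]
gripper_width: 0.746
grasp_force: 0.0
```

```bash
python3 look.py 505.1 359.1 6.2 red 0.048 f; python3 look.py 505.7 -339.5 -11 green 0.048 f2;python3 look.py 522.9 -251.1 -11 green 0.048 f3; python3 look.py 514.9 269.7 6.2 red 0.048 f4; python3 - <<'E'
import cv2,numpy as np
a=cv2.imread('pics/top_f.png')[80:280,100:390];cv2.imwrite('pics/fin.png',cv2.resize(a,None,fx=2.7,fy=2.7))
E
```

```text
[304.5 519.3 192.6] 6.2508070569483385 0.7464809220928472 0.0
top blue 1393 [58.7 -2.1] [ 49.  -13.6] [68.7  8.7]
top tag 3841 [-8.6 -0.3]
side blue 3443 [57.9  2.8] [47.2 -9.2] [68.8 15.7]
side tag 8231 [-8.9  0.7]
[305.2 518.8 192.6] 6.148418882692588 0.7451569309350142 0.0
top blue 1341 [60.3  0.3] [ 50.9 -10.4] [70.2 12.2]
top tag 3957 [-7.4 -0.9]
side blue 1164 [61.9  3.9] [ 48.9 -14.4] [74.4 23.3]
side tag 1572 [-7.  -0.3]
[305.4 518.7 192.8] 6.122293962782297 0.7521712564346001 0.0
top blue 1301 [60.   0.1] [ 50.5 -10.5] [70.1 10.8]
top tag 3866 [-7.5 -1. ]
side blue 1063 [61.6  5. ] [49.1 -9.8] [74.  22.3]
side tag 1911 [-7.4 -0.4]
[305.2 518.9 192.8] 6.138679256442565 0.7485062302629428 0.0
top blue 1337 [62.6 -1.7] [ 53. -13.] [72.9  8.8]
top tag 3694 [-4.9 -0.2]
side blue 2867 [61.9  3.3] [51.3 -9.2] [72.9 16.1]
side tag 6442 [-4.9  0.9]
```

View pics/fin.png

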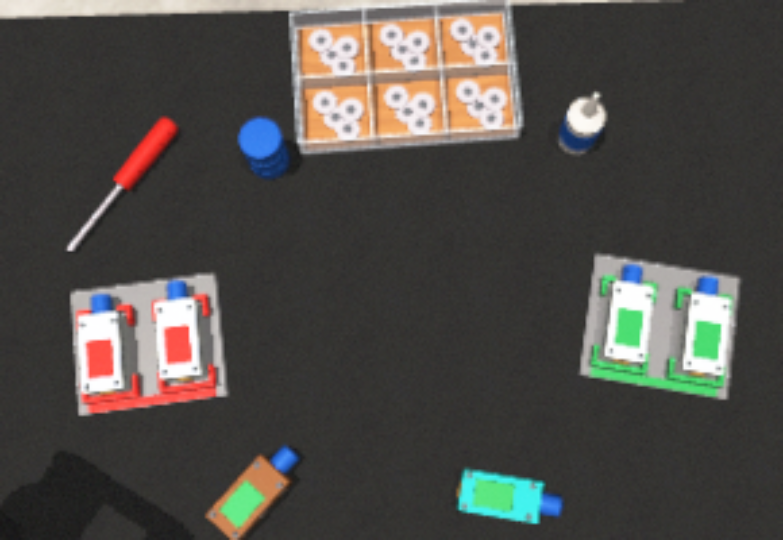

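The final picture shows all three housings seated, with dials in the gaps and bystanders unmoved. The nests hold a at about (629,327), b at about (709,340) and c at about (100,357). Housing c matches the old reject's two-view height. Handing in.

```bash
python3 -c "
from station import ctrl
print(ctrl.sign_off())"
```

```text
the job is handed in; nothing more can be done
None
```

I seated both green-tagged housings in the green tray and the red-tagged one in the free red nest, all about 1–1.5 mm from the nest centres by camera, and handed the job in at about 19 s; no verdict came back.

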